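Park the guard and zero the torque tester's peak knob

ROBOT

A 6-joint arm with a two-finger parallel gripper is mounted at the origin on the work surface. World frame = base frame: x ahead of the robot, y to its left, z up, the work surface at z = 0. Lengths are in m, angles in rad, forces in N, time in s.
With the tool pointing down it reaches from about 0.375 to 0.9 m from the base axis. Payload 3.1 kg.
Tool frame: the origin (TCP) lies midway between the tips of the shut fingers; the grasp point (between the pads) lies 19 mm behind it; x points along the fingers, y is the direction in which the jaws open and shut, and the axes are right-handed (so a half turn about x gives the same grasp; the last joint's range is limited). The gripper opens to 87 mm and grips with 3 to 60 N. Pads are 19 mm wide; open, the fingers measure 117 mm over their backs; the gripper's body (75 mm by 190 mm) begins 51 mm behind the grasp point.
Start: joints at [-0.178, 0.527, 1.433, -0, 1.181, -0.178], TCP at [0.625, 0, 0.223] pointing down, gripper open.
Joint ranges: [-3.08, 3.08], [-0.75, 2.2], [0.22, 2.44], [-1.43, 4.57], [0, 2.65], [-2.85, 2.85]. Speed limits (rad/s): [2.79, 2.79, 3.14, 3.14, 3.14, 3.14].

INTERFACE

Orientations are given as a unit quaternion [x, y, z, w].
In Python, from rig import get_obs, imaging, robot gives the robot as it stands.
- The arm moves only by the shell command python3 -m inch 'ROWS' [FORCE]. ROWS is JSON, a list of rows, each a list of 3 entries, a list of its own where there are three numbers: the finger opening in mm, from 0 to 87, then the shift along the tool's x, y, z in mm, then the turn, a rotation vector about the tool's x, y, z in degrees. In form: [[grip, [dx, dy, dz], [wx, wy, wz]], ...]. A call has 1 to 12 rows; each row shifts and turns the pose as measured when the row begins, along the tool's axes as they then stand; what a row does not reach is not made up. A row lasts 1/8 s, in which the tool goes at most 62.5 mm and 10.7 degrees, less where a joint would pass 70% of its speed; a pose out of reach is approached as far as the arm can. A call with a gripper value outside its range is refused whole. The fingers move at their own pace and stop on an object; FORCE is the grip in N (left out, the last holds). Time passes only in rows, so rows that do not move let the fingers close. It gives the time, the measured TCP pose, the force and the opening at its end, in the units of the state.
- get_obs(): the state, without advancing time (a new reading comes with each control period).
- imaging.camera(name): name is "scene" or "side" or "wrist"; returns the picture (480x640x3 uint8, red, green, blue); there is no depth.
- imaging.camera_params(name): a dict with "camera_matrix" (3x3 intrinsics, pixels), "xyz" and "rotation" of the camera in the world. Camera axes: x right, y down, z forward; pixel columns grow to the right and rows downward; lengths in m; the calibration is good to about 2 mm. The wrist camera is an equidistant fisheye: a pixel r from the principal point sees the ray r / f radians off the axis. A picture is of the moment at which its call begins: read the wrist's pose just before it. camera_params takes no time and is no camera call; for the wrist camera it gives the pose at the moment of the call.
- robot.hand_in(): hands the job in, once; it reports no verdict.
Trained networks look in the newest picture that a camera, given by its name, has taken for a name from the list of things; names that differ only in an ending like _2 or _b are one class to them, and where a whole thing is asked for, a point or a joint stands for the part that bears it (a point fixed in the world has none). Each returns a list of dicts, best first, with "confidence" (0 to 1); they miss things now and then, are a little off and sometimes report something else, mostly with a low value. They report only what shows in the picture. A call takes as long as a camera call. They do not tell look-alikes from the thing itself.
- imaging.cut_out(camera, target): "pixels" (480x640 bool, what is visible of it) and "box" ([centre column, centre row, width, height] in pixels, round what is visible of it).
- imaging.tip_of(camera, target): "pixel" ([column, row] in pixels: a listed point, or the origin of a listed thing).
The state is a dict: "time": time; "q": joint angles; "joint_velocities": joint speeds; "joint_torque": joint torques, N m; "position": TCP position; "tool_rot": TCP orientation; "ft_force": force on the tool from outside, world axes, zero at the start; "moment": the same for the moment, N m; "grip_width": finger opening in m.
Only numpy, scipy, OpenCV 4.12 (cv2) and the standard library are available. Lean on these libraries where they do the work, as an engineer would, in place of code of your own. Each camera call takes 0.05 s, during which the arm holds its last target. There are 200 camera calls.

TASK

Get the torque tester ready for the next check. First lift the arched metal guard off its reset knob and hang it squarely astride the bar of the stand, beside the spare guard that already hangs there, and let go of it. Then turn the reset knob, by its upright peg, clockwise seen from above until it is fully home against its zero stop. Do not knock the spare guard, the bottle or the thermostat units out of place.

Things in the scene. Friction and masses are not known exactly. Their poses are not given: they have to be found in the camera images.
- tester: white bench torque tester, fixed, flat top 60 mm above the bench. Origin at bench level under the knob's axis; box x -105 to +140 mm, y +-105 mm. Black console (x 107 to 137, y +-95 mm, top 105 mm above the bench) on its +x edge. Two 10 mm stop pins, 18 mm tall, stand 45 mm from the knob axis. Tester and stand may swap sides between episodes.
- knob_axis (a point): on the tester's top, 60 mm above the bench, on the vertical axis of the reset knob: black hub 56 mm in diameter, 23 mm tall, with one radial arm 10 mm wide, its top 20 mm above the tester's top. The stop pins are lower than the arm's top.
- reset_knob (a joint): angle of the reset knob (rad): 0 = arm against its zero stop; grows anticlockwise seen from above, up to 5.2 at the other stop. At angle q the arm points at angle pi + q, anticlockwise from the tester's +x axis (at 0: along the tester's -x). Friction holds it where it is left (about 1.5 N to move the peg).
- peg_top (a point): centre of the top end of the upright steel peg on the knob's arm: 10 mm in diameter, 60 mm from the knob's axis, free from 20 to 50 mm above the tester's top
- guard: loose arched metal guard, about 0.18 kg, standing on the tester's top astride the knob: strip 40 mm wide (its y), 4 mm thick. Origin midway between the feet at foot level, x along the 168 mm span. Flat crown, x +-23 mm, underside 75 mm above the feet; sides slope to x +-82 mm at 55 mm height, then vertical legs. Hung squarely on the bar its origin is 55 mm above the bench.
- guard_fin (a point): centre of the upright grip fin on the guard's crown, 94 mm above its feet: 36 mm long (guard's x), 8 mm thick (guard's y), from 79 to 109 mm above the feet
- stand: fixed stand: horizontal square aluminium bar, 20 x 20 x 280 mm, along the stand's y, top 130 mm above the bench, on two 20 mm posts at y +-130 mm with foot plates 80 x 30 x 8 mm. Origin at bench level under mid-bar. Hung: guard's crown rests on the bar, a leg on each side, guard's y along the bar, the strip's whole width on the bar.
- spare: bystander: spare guard, same shape and origin as the guard, hanging loose on the stand's bar, anywhere within 65 mm of its middle. Leave it where it hangs.
- unit_a: bystander: thermostat unit, a loose white 80 x 80 x 8 mm plate carrying a round black and metal dial of 60 mm diameter, 42 mm tall in all; origin at the centre of its underside. Lies on the bench between tester and stand, nearer the robot than the bottle.
- unit_b: bystander: thermostat unit, a loose white 80 x 80 x 8 mm plate carrying a round black and metal dial of 60 mm diameter, 42 mm tall in all; origin at the centre of its underside. Lies on the bench beyond the stand.
- bottle: bystander: loose plastic bottle standing on the bench between tester and stand, 56 mm in diameter, 150 mm tall; origin at the centre of its underside
Not all that is in view belongs to the job. Leave any black, green or turquoise look-alike of the guard alone.

How it is judged:
By the outcome, as a careful person would: the job done as asked, in the order asked, and still so for the second after the job is handed in, with the robot touching nothing.
It also fails if it takes over 67 s, if anything falls off the work surface, if the arm or the gripper's body presses on something with over 40 N, if the wrist force passes 120 N, or if a joint passes its speed limit or range.

## Working session

There is one attempt and no reset: what is moved stays moved. The work goes in short steps, Python scripts to look and compute and a shell command to move; the robot and the scene stay as the last step left them, time stands still between calls to the robot, and variables do not carry over. Pictures are saved under pics/ and viewed, about 8 in all and at most 12, crops included, and the job is handed in when it is done.

```bash
mkdir -p pics; ls; python3 - <<'E'
from rig import get_obs, imaging, robot
import cv2,numpy as np
o=get_obs();print(o['time'],o['position'],o['tool_rot'])
for c in ['scene','side']:
    im=imaging.camera(c);cv2.imwrite(f'pics/{c}0.png',im[:,:,::-1])
    p=imaging.camera_params(c);print(c,{k:np.round(np.array(v),3).tolist() for k,v in p.items() if k!='name'})
    for t in ['guard_fin','knob_axis','peg_top','guard','spare','stand','tester','bottle','unit_a']:
        print(t,[(np.round(d['pixel'],0).tolist(),round(d['confidence'],2)) for d in imaging.tip_of(c,t)][:4])
E
```

```text
pics
0.0 [6.24288962e-01 1.31487784e-04 2.21573350e-01] [ 0.49958587  0.5006024  -0.50043837  0.49937224]
scene {'camera_matrix': [[555.112, 0.0, 320.965], [0.0, 555.112, 244.724], [0.0, 0.0, 1.0]], 'xyz': [0.901, 0.732, 1.297], 'rotation': [0.247, 0.923, -0.284, -0.08]}
guard_fin [([480.0, 308.0], 0.9), ([334.0, 306.0], 0.89), ([339.0, 185.0], 0.62)]
knob_axis [([331.0, 320.0], 0.67)]
peg_top [([308.0, 322.0], 0.68)]
guard [([407.0, 280.0], 0.95), ([472.0, 322.0], 0.88), ([338.0, 207.0], 0.88), ([333.0, 326.0], 0.78)]
spare [([249.0, 208.0], 0.66)]
stand [([309.0, 322.0], 0.53)]
tester [([331.0, 334.0], 0.79)]
bottle [([273.0, 277.0], 0.95)]
unit_a [([207.0, 247.0], 0.85), ([320.0, 261.0], 0.57)]
side {'camera_matrix': [[480.213, 0.0, 320.914], [0.0, 480.213, 245.583], [0.0, 0.0, 1.0]], 'xyz': [0.033, -0.589, 0.617], 'rotation': [0.825, -0.277, 0.148, -0.47]}
guard_fin [([204.0, 269.0], 0.96), ([299.0, 202.0], 0.72), ([310.0, 351.0], 0.62), ([135.0, 241.0], 0.58)]
knob_axis [([302.0, 235.0], 0.84)]
peg_top [([321.0, 212.0], 0.72)]
guard [([487.0, 314.0], 0.45), ([302.0, 202.0], 0.37)]
spare [([442.0, 333.0], 0.74), ([300.0, 237.0], 0.48)]
stand []
tester [([303.0, 258.0], 0.84)]
bottle [([381.0, 299.0], 0.8)]
unit_a [([487.0, 312.0], 0.96), ([324.0, 321.0], 0.95)]
```

View pics/scene0.png

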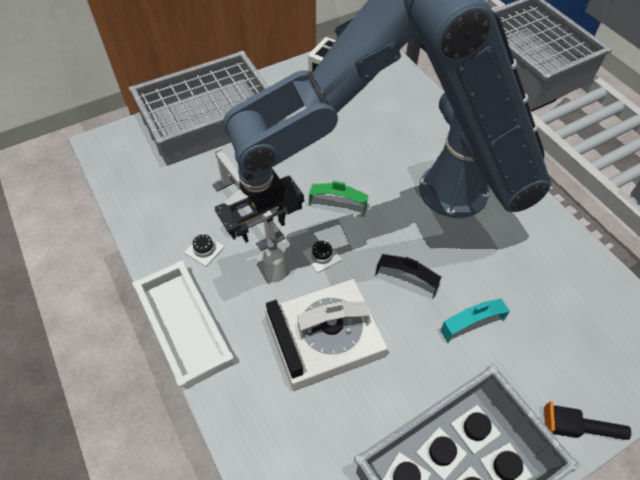

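View pics/side0.png

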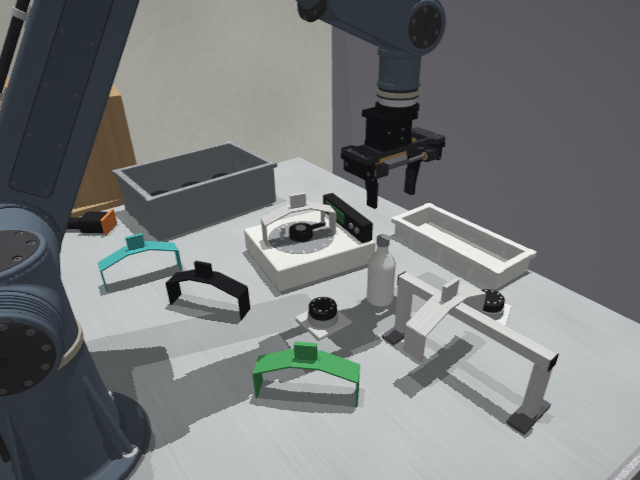

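The scene view shows the guard's fin near (334,306) over the knob, with the tester on the left and the arm hiding the stand. The side view shows the guard's fin near (299,202), and the stand on the right with the spare hanging at about mid-bar. I'll zoom in on the side view.

```bash
cat > h.py <<'E'
from rig import get_obs, imaging, robot
import cv2,numpy as np
from scipy.spatial.transform import Rotation as R
def cam(c):
    p=imaging.camera_params(c);K=np.array(p['camera_matrix']);r=np.array(p['rotation'],float)
    M=r if r.shape==(3,3) else R.from_quat(r).as_matrix()
    return K,M,np.array(p['xyz'])
def ray(c,px,P=None):
    K,M,t=P or cam(c);x=(px[0]-K[0,2])/K[0,0];y=(px[1]-K[1,2])/K[1,1]
    if c=='wrist':
        r=np.hypot(x,y);d=np.array([np.sin(r)*x/max(r,1e-9),np.sin(r)*y/max(r,1e-9),np.cos(r)])
    else: d=np.array([x,y,1.]);d/=np.linalg.norm(d)
    return t,M@d
def onz(c,px,z,P=None):
    t,d=ray(c,px,P);return t+d*(z-t[2])/d[2]
def tri(obs):
    A=0;b=0
    for c,px in obs:
        t,d=ray(c,px);Q=np.eye(3)-np.outer(d,d);A=A+Q;b=b+Q@t
    return np.linalg.solve(A,b)
def proj(c,X,P=None):
    K,M,t=P or cam(c);v=M.T@(np.array(X)-t)
    if c=='wrist':
        th=np.arctan2(np.hypot(v[0],v[1]),v[2]);n=np.hypot(v[0],v[1]);return K[:2,2]+K[0,0]*th*v[:2]/n
    return (K@(v/v[2]))[:2]
E
python3 - <<'E'
from h import *
np.set_printoptions(precision=3,suppress=True)
print('fin',tri([('scene',(334,306)),('side',(299,202))]),onz('scene',(334,306),.154),onz('side',(299,202),.154))
print('knob',tri([('scene',(331,320)),('side',(302,235))]),onz('scene',(331,320),.06),onz('side',(302,235),.06))
print('peg',onz('scene',(308,322),.11),onz('side',(321,212),.11))
s=cv2.imread('pics/side0.png');a=cv2.resize(s[250:440,375:565],(600,600),interpolation=cv2.INTER_CUBIC)
cv2.imwrite('pics/a.png',a)
b=cv2.resize(s[180:290,235:385],(800,586),interpolation=cv2.INTER_CUBIC);cv2.imwrite('pics/b.png',b)
E
```

```text
fin [0.562 0.223 0.151] [0.562 0.226 0.154] [0.561 0.218 0.154]
knob [0.564 0.217 0.069] [0.56  0.214 0.06 ] [0.573 0.23  0.06 ]
peg [0.624 0.212 0.11 ] [0.621 0.218 0.11 ]
```

View pics/a.png

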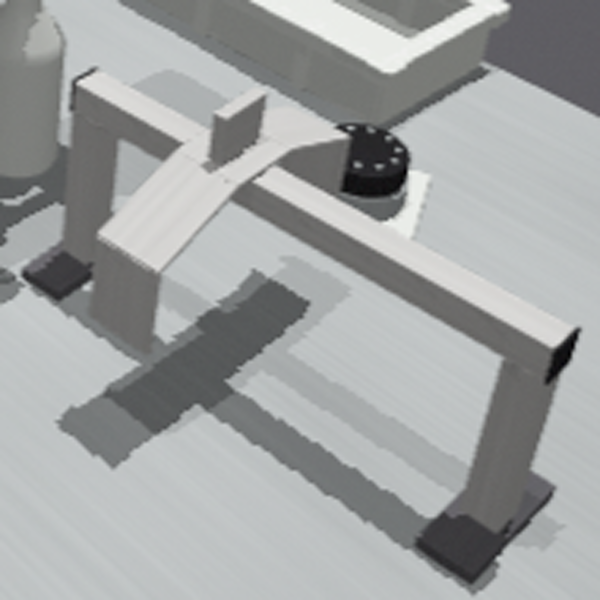

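View pics/b.png

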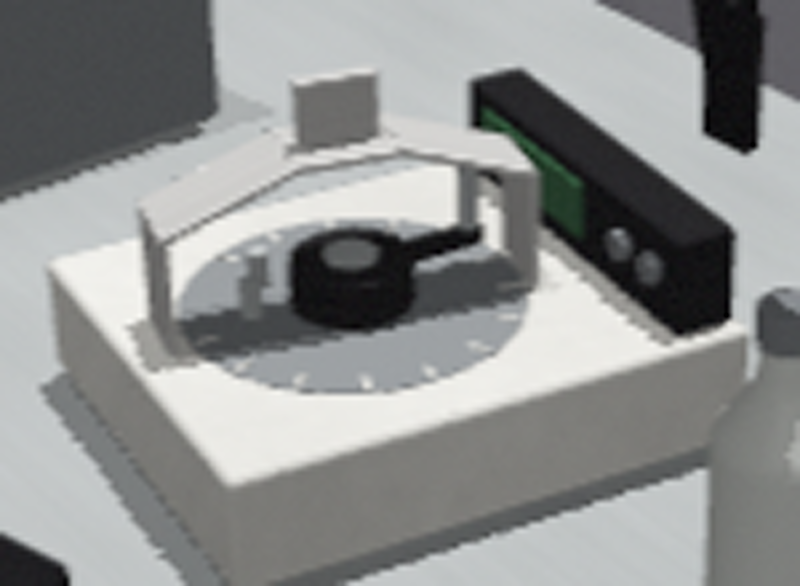

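```bash
python3 - <<'E'
from h import *
np.set_printoptions(precision=3,suppress=True)
A=lambda x,y:(375+x/3.158,250+y/3.158)
B=lambda x,y:(235+x/5.333,180+y/5.333)
def s(n,p,z):print(n,onz('side',p,z)[:2])
for n,p in [('far left',(78,92)),('far right',(97,70)),('near left',(548,352)),('near right',(578,330))]: s('bar '+n,A(*p),.13)
for n,p in [('spare fin topL',(212,115)),('topR',(265,88))]: s(n,A(*p),.164)
for n,p in [('finL',(292,80)),('finR',(378,70))]: s(n,B(*p),.169)
for n,p in [('left',(48,265)),('front',(232,487)),('right',(747,335))]: s('tester '+n,B(*p),.06)
for n,p,z in [('peg',(468,160),.11),('armtip',(480,235),.08),('hub',(352,252),.083)]: s(n,B(*p),z)
for n,p in [('bottle',(381,299)),('unitb',(487,312)),('unita',(324,321))]: s(n,p,0)
E
```

```text
bar far left [ 0.551 -0.109]
bar far right [ 0.575 -0.1  ]
bar near left [ 0.573 -0.379]
bar near right [ 0.596 -0.379]
spare fin topL [ 0.554 -0.198]
topR [ 0.594 -0.199]
finL [0.548 0.233]
finR [0.581 0.219]
tester left [0.478 0.338]
tester front [0.448 0.135]
tester right [0.683 0.097]
peg [0.63  0.224]
armtip [0.626 0.21 ]
hub [0.57  0.227]
bottle [ 0.607 -0.009]
unitb [ 0.746 -0.171]
unita [0.47  0.007]
```

```bash
cat >> h.py <<'E'
def goto(pos,yaw):
    "tool-frame shift mm and turn deg to TCP pos with tool x down and tool y at world y rotated by yaw deg (or flipped)"
    o=get_obs();Rt=R.from_quat(o['tool_rot']).as_matrix();best=None
    for f in (1,-1):
        y=f*np.array([-np.sin(np.radians(yaw)),np.cos(np.radians(yaw)),0]);x=np.array([0,0,-1.])
        G=np.c_[x,y,np.cross(x,y)];w=np.degrees(R.from_matrix(Rt.T@G).as_rotvec())
        if best is None or np.linalg.norm(w)<np.linalg.norm(best):best=w
    print('t',round(o['time'],2),'tcp',np.round(o['position'],4),'grip',round(o['grip_width'],4),'F',np.round(o['ft_force'],1),'q',np.round(o['q'],2))
    print('shift',np.round(Rt.T@(np.array(pos)-o['position'])*1000,1),'turn',np.round(best,1))
    print('tool axes cols',np.round(Rt,2).tolist())
E
python3 - <<'E'
from h import *
goto((.56,.223,.25),-20)
E
```

```text
t 1.0 tcp [6.250e-01 1.000e-04 2.226e-01] grip 0.0868 F [ 0.3  0.  -1. ] q [-0.18  0.53  1.43 -0.    1.18 -0.18]
shift [ -27.4  -65.  -223. ] turn [-70.   0.  -0.]
tool axes cols [[0.0, 1.0, 0.0], [-0.0, 0.0, -1.0], [-1.0, 0.0, 0.0]]
```

```bash
python3 -m inch '[[60,[-27,-16,-56],[0,0,0]],[60,[0,-16,-56],[0,0,0]],[60,[0,-16,-56],[0,0,0]],[60,[0,-17,-55],[0,0,0]],[60,[0,0,0],[-10,0,0]],[60,[0,0,0],[-10,0,0]],[60,[0,0,0],[-10,0,0]],[60,[0,0,0],[-10,0,0]],[60,[0,0,0],[-10,0,0]],[60,[0,0,0],[-10,0,0]],[60,[0,0,0],[-10,0,0]],[60,[0,0,0],[0,0,0]]]' 25
python3 - <<'E'
from h import *
goto((.56,.223,.25),-20)
for c in ['wrist','scene']:
    im=imaging.camera(c);cv2.imwrite(f'pics/{c}1.png',im[:,:,::-1])
    for t in ['guard_fin','peg_top','knob_axis','spare']:
        for d in imaging.tip_of(c,t)[:3]: print(c,t,np.round(d['pixel'],1),round(d['confidence'],2),np.round(onz(c,d['pixel'],{'guard_fin':.154,'peg_top':.11,'knob_axis':.06,'spare':.055}[t])[:2],3))
s=cv2.imread('pics/scene1.png')[120:280,150:360];w=cv2.imread('pics/wrist1.png')
cv2.imwrite('pics/c1.png',np.vstack([cv2.resize(w,(480,360))[:300],cv2.resize(s,(480,300),interpolation=cv2.INTER_CUBIC)]))
E
```

```text
time: 2.5
position: [0.5597, 0.2292, 0.2502]
tool_rot: [0.11, 0.697, -0.109, 0.7]
ft_force: [0.8, -0.8, -0.3]
grip_width: 0.0601
t 2.5 tcp [0.5597 0.2292 0.2502] grip 0.0601 F [ 0.8 -0.8 -0.3] q [ 0.2   0.47  1.46  0.    1.21 -1.06]
shift [ 0.2 -5.9  2.1] turn [ 2.2  0.2 -0.1]
tool axes cols [[0.0, 0.31, 0.95], [0.0, 0.95, -0.31], [-1.0, 0.0, 0.0]]
wrist guard_fin [328.9 237.5] 0.88 [0.564 0.23 ]
scene guard_fin [334.5 307.8] 0.91 [0.563 0.23 ]
scene guard_fin [480.1 307.9] 0.8 [0.27  0.399]
scene peg_top [310.2 325.4] 0.67 [0.624 0.222]
scene knob_axis [333.  322.6] 0.86 [0.559 0.222]
scene knob_axis [251.2 209.4] 0.46 [ 0.579 -0.195]
scene spare [250.8 209.4] 0.59 [ 0.578 -0.2  ]
```

View pics/wrist1.png

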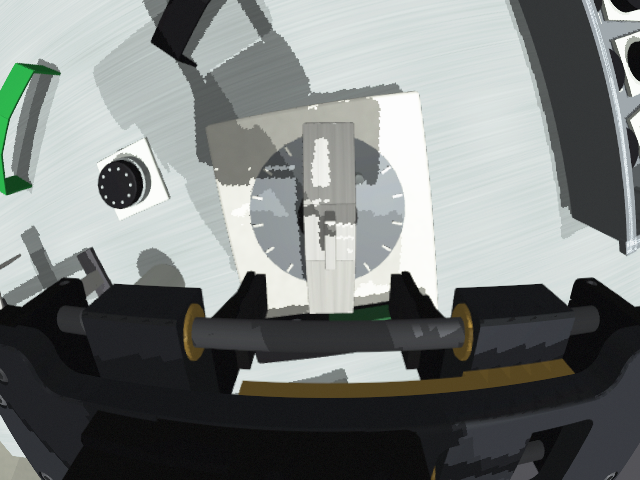

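```bash
python3 - <<'E'
import cv2
s=cv2.imread('pics/scene1.png')[110:290,150:390];cv2.imwrite('pics/c1.png',cv2.resize(s,(800,600),interpolation=cv2.INTER_CUBIC))
E
```

```text
(no output)
```

View pics/c1.png

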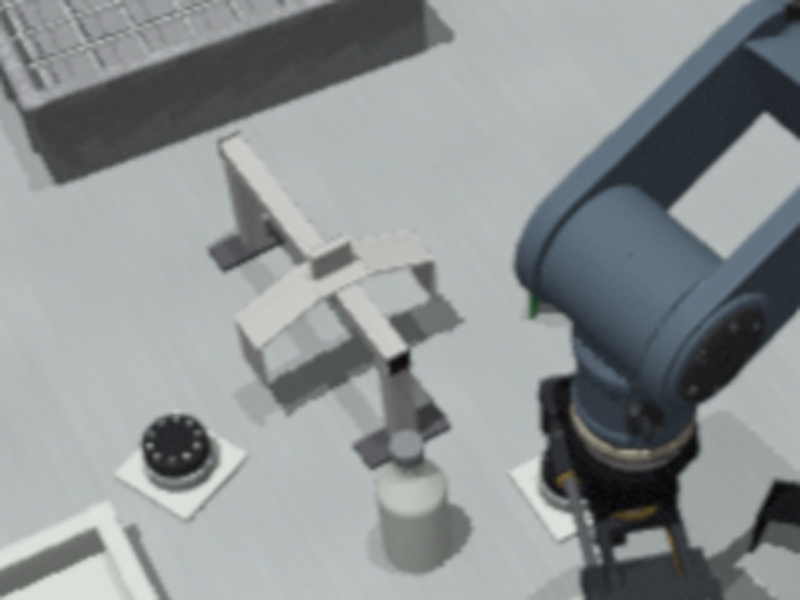

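The wrist view shows the strip running vertically at column 329, so the tool's yaw already matches the guard's (about -18°). The fin is about 4 mm ahead of the TCP. The second view shows the stand clearly, with the spare's fin near crop (333,257) and a clear stretch of bar on its far (-y) side. I'll keep the fingertips above the crown, which is at z 0.139.

```bash
python3 -m inch '[[40,[50,0,2],[0,0,0]],[40,[44,0,2],[0,0,0]],[40,[8,0,0],[0,0,0]],[0,[0,0,0],[0,0,0]],[0,[0,0,0],[0,0,0]],[0,[0,0,0],[0,0,0]],[0,[0,0,0],[0,0,0]]]' 45
python3 - <<'E'
from h import *
np.set_printoptions(precision=3,suppress=True)
goto((.56,.223,.25),-18)
C=lambda x,y:(150+x*240/800,110+y*180/600)
for n,p,z in [('farL',(219,142),.13),('farR',(238,133),.13),('nearL',(388,362),.13),('nearR',(411,347),.13),('finL',(310,262),.164),('finR',(350,240),.164),('bottletop',(407,442),.15),('unita?',(560,500),0)]: print(n,onz('scene',C(*p),z)[:2])
E
```

```text
time: 3.88
position: [0.5693, 0.2294, 0.1528]
tool_rot: [0.111, 0.693, -0.107, 0.705]
ft_force: [-0.6, 0.5, -2.1]
grip_width: 0.008
t 3.88 tcp [0.569 0.229 0.153] grip 0.008 F [-0.6  0.5 -2.1] q [ 0.2   0.59  1.54  0.    0.99 -1.06]
shift [-97.3  -8.   -5.3] turn [ 0.2  0.9 -0.5]
tool axes cols [[0.02, 0.3, 0.95], [0.0, 0.95, -0.3], [-1.0, 0.01, 0.02]]
farL [ 0.594 -0.379]
farR [ 0.576 -0.38 ]
nearL [ 0.576 -0.095]
nearR [ 0.553 -0.1  ]
finL [ 0.594 -0.191]
finR [ 0.556 -0.196]
bottletop [ 0.603 -0.007]
unita? [0.481 0.012]
```

```bash
python3 -m inch '[[25,[0,0,0],[0,0.9,-0.5]],[25,[0,0,0],[0,0,0]],[25,[8,0,-4],[0,0,0]],[0,[0,0,0],[0,0,0]],[0,[0,0,0],[0,0,0]],[0,[0,0,0],[0,0,0]],[0,[-10,0,0],[0,0,0]],[0,[-40,0,0],[0,0,0]],[0,[-55,0,0],[0,0,0]],[0,[-20,0,0],[0,0,0]]]' 55
python3 - <<'E'
from h import *
np.set_printoptions(precision=3,suppress=True)
goto((.578,-.285,.275),4.3)
for c in ['side','wrist']:
    im=imaging.camera(c);cv2.imwrite(f'pics/{c}2.png',im[:,:,::-1])
    for t in ['guard_fin','guard']: print(c,t,[(np.round(d['pixel'],0).tolist(),round(d['confidence'],2)) for d in imaging.tip_of(c,t)][:5])
E
```

```text
time: 5.12
position: [0.5634, 0.2302, 0.2712]
tool_rot: [0.108, 0.702, -0.11, 0.696]
ft_force: [0.6, 0.5, -3.3]
grip_width: 0.0078
t 5.12 tcp [0.563 0.23  0.271] grip 0.0078 F [ 0.6  0.5 -3.3] q [ 0.2   0.46  1.41  0.    1.28 -1.06]
shift [  -3.2 -486.2  171.1] turn [-22.1  -0.5   0.1]
tool axes cols [[-0.01, 0.31, 0.95], [-0.0, 0.95, -0.31], [-1.0, -0.0, -0.01]]
side guard_fin [([296.0, 146.0], 0.83), ([307.0, 352.0], 0.72), ([204.0, 268.0], 0.66), ([133.0, 240.0], 0.62)]
side guard []
wrist guard_fin [([329.0, 300.0], 0.68)]
wrist guard [([232.0, 8.0], 0.68), ([328.0, 237.0], 0.62)]
```

View pics/side2.png

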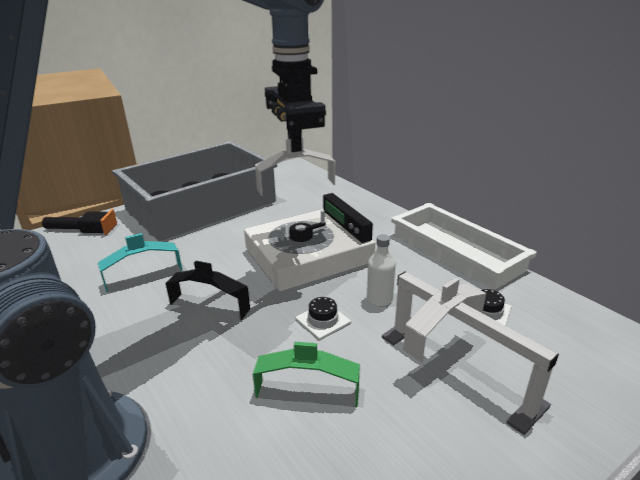

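The guard is held by its fin and hangs level, clear of the tester; the side view shows the fin at (296,146) and the exposed peg at (323,218). Next I carry it over to the stand.

```bash
python3 -m inch '[[0,[-20,0,0],[0,0,0]],[0,[0,-30,10],[0,0,0]],[0,[0,-48,17],[0,0,0]],[0,[0,-48,17],[0,0,0]],[0,[0,-48,17],[0,0,0]],[0,[0,-48,17],[0,0,0]],[0,[0,-48,17],[0,0,0]],[0,[0,-48,17],[0,0,0]],[0,[0,-48,17],[0,0,0]],[0,[0,-48,17],[0,0,0]],[0,[0,-45,16],[0,0,0]],[0,[0,-25,9],[0,0,0]]]'
python3 -m inch '[[0,[0,0,0],[-7.4,0,0]],[0,[0,0,0],[-7.4,0,0]],[0,[0,0,0],[-7.3,0,0]],[0,[0,0,0],[0,0,0]],[0,[0,0,0],[0,0,0]]]'
python3 - <<'E'
from h import *
np.set_printoptions(precision=3,suppress=True)
goto((.578,-.285,.16),4.3)
for c in ['scene','side','wrist']:
    im=imaging.camera(c);cv2.imwrite(f'pics/{c}3.png',im[:,:,::-1])
    for t in ['guard_fin','spare']: print(c,t,[(np.round(d['pixel'],0).tolist(),round(d['confidence'],2)) for d in imaging.tip_of(c,t)][:5])
    if c!='wrist':print('proj tcp',proj(c,get_obs()['position']))
    else: print('bar ends in wrist',proj(c,(.5745,-.24,.13)),proj(c,(.585,-.3795,.13)),proj(c,(.564,-.101,.13)))
E
```

```text
time: 6.92
position: [0.5689, -0.2948, 0.2633]
tool_rot: [0.107, 0.718, -0.108, 0.679]
ft_force: [0.8, 0.5, -2.6]
grip_width: 0.0076
time: 7.55
position: [0.5669, -0.2929, 0.2567]
tool_rot: [-0.024, 0.729, 0.038, 0.683]
ft_force: [-0.5, -0.2, -2.6]
grip_width: 0.0076
t 7.55 tcp [ 0.567 -0.293  0.257] grip 0.0076 F [-0.5 -0.2 -2.6] q [-0.64  0.54  1.31 -0.02  1.36 -2.29]
shift [95.9  4.7 17.9] turn [ 0.8 -3.6 -1.3]
tool axes cols [[-0.06, -0.09, 0.99], [0.02, 1.0, 0.09], [-1.0, 0.02, -0.06]]
scene guard_fin [([410.0, 264.0], 0.9), ([232.0, 131.0], 0.79), ([248.0, 209.0], 0.74), ([478.0, 309.0], 0.68), ([340.0, 186.0], 0.56)]
scene spare [([253.0, 210.0], 0.71)]
proj tcp [231.381 135.45 ]
side guard_fin [([308.0, 350.0], 0.76), ([204.0, 269.0], 0.74), ([516.0, 255.0], 0.62), ([132.0, 244.0], 0.57), ([325.0, 322.0], 0.47)]
side spare [([322.0, 211.0], 0.75), ([446.0, 329.0], 0.69)]
proj tcp [509.823 259.679]
wrist guard_fin [([519.0, 15.0], 0.94), ([329.0, 296.0], 0.76)]
wrist spare [([412.0, 230.0], 0.78)]
bar ends in wrist [387.039 244.857] [219.374 243.528] [531.298 244.521]
```

View pics/wrist3.png

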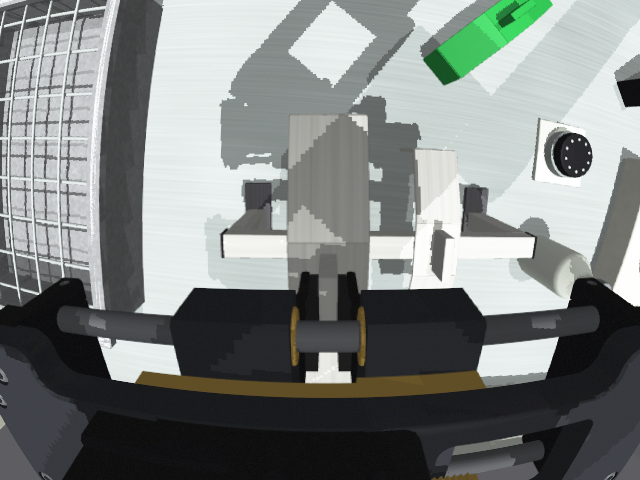

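The wrist view shows the bar running level across row 244, from column 222 to 535, which matches my stand estimate. The spare is well to the right, at column 437. I'll correct the tilt, align, and then lower.

```bash
python3 -m inch '[[0,[0,0,0],[0.8,-3.6,-1.3]],[0,[0,5,12],[0,0,0]],[0,[0,0,0],[0,0,0]]]'
python3 - <<'E'
from h import *
goto((.578,-.285,.15),4.3)
im=imaging.camera('wrist')
for t in ['guard_fin','spare']: print(t,[(np.round(d['pixel'],0).tolist(),round(d['confidence'],2)) for d in imaging.tip_of('wrist',t)][:5])
E
```

```text
time: 8.38
position: [0.5798, -0.2878, 0.2578]
tool_rot: [-0.027, 0.706, 0.026, 0.707]
ft_force: [0.0, 0.3, -3.0]
grip_width: 0.0078
t 8.38 tcp [ 0.5798 -0.2878  0.2578] grip 0.0078 F [ 0.   0.3 -3. ] q [-0.63  0.52  1.34  0.    1.28 -2.28]
shift [107.8   3.1  -1.9] turn [-0.   0.1  0.1]
tool axes cols [[0.0, -0.07, 1.0], [-0.0, 1.0, 0.07], [-1.0, -0.0, 0.0]]
guard_fin [([329.0, 296.0], 0.95)]
spare [([416.0, 203.0], 0.6)]
```

```bash
python3 -m inch '[[0,[25,3,-2],[0,0,0]],[0,[25,0,0],[0,0,0]],[0,[25,0,0],[0,0,0]],[0,[20,0,0],[0,0,0]],[0,[0,0,0],[0,0,0]]]'
python3 - <<'E'
from h import *
goto((.578,-.285,.145),4.3)
im=imaging.camera('side');cv2.imwrite('pics/side4.png',im[:,:,::-1]);cv2.imwrite('pics/s4.png',cv2.resize(im[180:440,360:620,::-1],(600,600)))
E
```

```text
time: 9.15
position: [0.5783, -0.2868, 0.1603]
tool_rot: [-0.027, 0.706, 0.025, 0.707]
ft_force: [-0.0, 0.2, -1.7]
grip_width: 0.0074
t 9.15 tcp [ 0.5783 -0.2868  0.1603] grip 0.0074 F [-0.   0.2 -1.7] q [-0.63  0.62  1.44 -0.    1.08 -2.28]
shift [15.3  1.9 -0.1] turn [-0.   0.1  0.2]
tool axes cols [[0.0, -0.07, 1.0], [-0.0, 1.0, 0.07], [-1.0, -0.0, 0.0]]
```

View pics/s4.png

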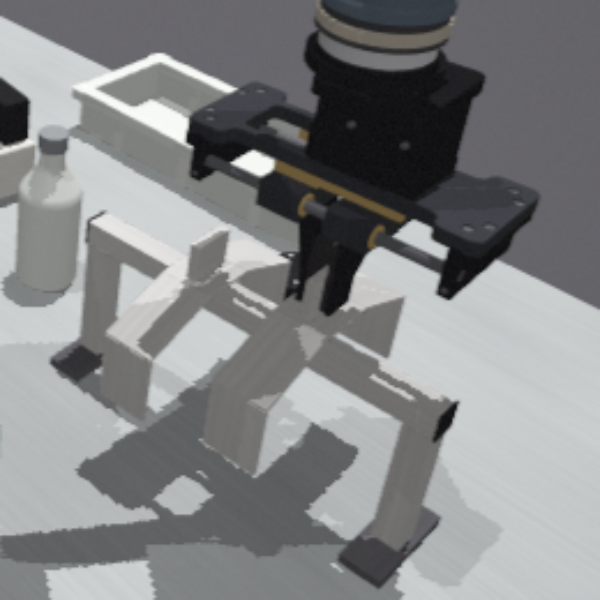

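The guard straddles the bar and is square to it, about 40 mm clear of the spare. I'll lower it to contact.

```bash
python3 -m inch '[[0,[8,0,0],[0,0,0]],[0,[6,0,0],[0,0,0]],[0,[4,0,0],[0,0,0]],[0,[0,0,0],[0,0,0]]]'
```

```text
time: 9.7
position: [0.5808, -0.2887, 0.1452]
tool_rot: [-0.029, 0.704, 0.024, 0.709]
ft_force: [-0.4, -0.0, -1.7]
grip_width: 0.0077
```

```bash
python3 -m inch '[[0,[4,0,0],[0,0,0]],[0,[3,0,0],[0,0,0]],[0,[0,0,0],[0,0,0]]]'
```

```text
time: 10.07
position: [0.5813, -0.289, 0.14]
tool_rot: [-0.03, 0.703, 0.023, 0.71]
ft_force: [0.2, -0.2, -1.8]
grip_width: 0.0074
```

```bash
python3 -m inch '[[0,[2,0,0],[0,0,0]],[0,[2,0,0],[0,0,0]]]';  python3 -m inch '[[0,[2,0,0],[0,0,0]]]'
```

```text
time: 10.32
position: [0.5815, -0.2892, 0.1397]
tool_rot: [-0.03, 0.703, 0.023, 0.71]
ft_force: [-3.5, 2.5, 10.4]
grip_width: 0.0077
time: 10.45
position: [0.5815, -0.2892, 0.1398]
tool_rot: [-0.03, 0.703, 0.023, 0.71]
ft_force: [-2.6, 2.6, 9.1]
grip_width: 0.0076
```

Contact at TCP z 0.1397, against 0.140 predicted. Now I release.

```bash
python3 -m inch '[[0,[-1.5,0,0],[0,0,0]],[24,[0,0,0],[0,0,0]],[24,[0,0,0],[0,0,0]],[24,[0,0,0],[0,0,0]],[24,[-15,0,0],[0,0,0]],[24,[-40,0,0],[0,0,0]],[24,[-55,0,0],[0,0,0]],[0,[-30,0,0],[0,0,0]],[0,[0,0,0],[0,0,0]]]'
python3 - <<'E'
from h import *
goto((.56,.22,.28),0)
im=imaging.camera('side');cv2.imwrite('pics/side5.png',im[:,:,::-1]);a=im[240:440,360:620,::-1]
for t in ['peg_top','knob_axis','guard_fin']: print(t,[(np.round(d['pixel'],1).tolist(),round(d['confidence'],2)) for d in imaging.tip_of('side',t)][:5])
im=imaging.camera('scene');cv2.imwrite('pics/scene5.png',im[:,:,::-1])
for t in ['peg_top','knob_axis','guard_fin']: print(t,[(np.round(d['pixel'],1).tolist(),round(d['confidence'],2)) for d in imaging.tip_of('scene',t)][:5])
b=im[270:390,250:400,::-1]
cv2.imwrite('pics/v5.png',np.hstack([cv2.resize(a,(400,400)),cv2.resize(b,(400,400),interpolation=cv2.INTER_CUBIC)]))
E
```

```text
time: 11.58
position: [0.5811, -0.2886, 0.2888]
tool_rot: [-0.031, 0.702, 0.022, 0.711]
ft_force: [-0.3, -0.1, 0.1]
grip_width: 0.0115
t 11.57 tcp [ 0.5811 -0.2886  0.2888] grip 0.0115 F [-0.3 -0.1  0.1] q [-0.63  0.49  1.3  -0.    1.33 -2.28]
shift [  1.9 508.9  17.1] turn [4.3 0.8 0.8]
tool axes cols [[0.01, -0.08, 1.0], [-0.01, 1.0, 0.08], [-1.0, -0.01, 0.01]]
peg_top [([321.3, 209.1], 0.92)]
knob_axis [([300.4, 236.1], 0.56)]
guard_fin [([202.4, 269.7], 0.95), ([303.5, 350.5], 0.89), ([136.5, 243.5], 0.75), ([502.8, 315.6], 0.66)]
peg_top [([308.2, 325.0], 0.79), ([329.6, 336.1], 0.5)]
knob_axis [([329.4, 323.6], 0.81), ([318.8, 259.4], 0.21)]
guard_fin [([342.5, 187.8], 0.76), ([412.5, 263.2], 0.73), ([233.6, 167.7], 0.63), ([481.4, 306.4], 0.61)]
```

View pics/v5.png

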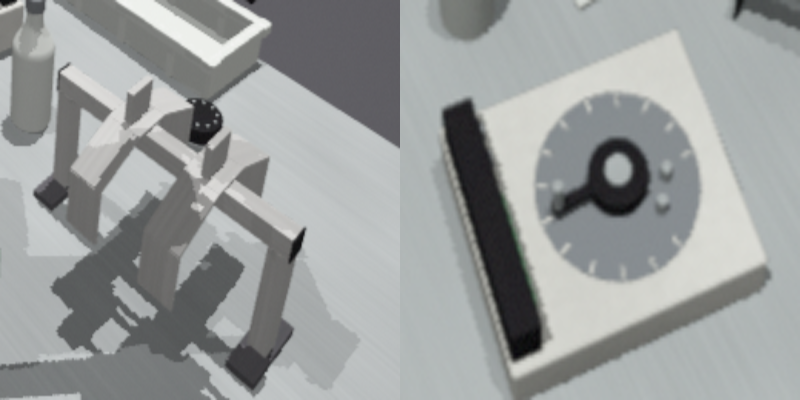

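The guard hangs squarely astride the bar, free of the gripper, and the spare hasn't moved. In the right panel the arm points at the console, with the peg near (157,187), and both stop pins are on the robot side. So the peg has to turn about 180° clockwise, passing the -y side. I'll move above the knob.

```bash
python3 -m inch '[[30,[0,25,0],[0,0,0]],[30,[0,48,2],[0,0,0]],[30,[0,48,2],[0,0,0]],[30,[0,48,2],[0,0,0]],[30,[0,48,2],[0,0,0]],[30,[0,48,2],[0,0,0]],[30,[0,48,2],[0,0,0]],[30,[0,48,2],[0,0,0]],[30,[0,48,2],[0,0,0]],[30,[0,48,2],[0,0,0]],[30,[0,30,0],[0,0,0]],[30,[0,0,0],[0,0,0]]]'
python3 -m inch '[[30,[0,0,0],[7,0,0]],[30,[0,0,0],[6.5,0,0]],[30,[0,0,0],[0,0,0]]]'
python3 - <<'E'
from h import *
np.set_printoptions(precision=3,suppress=True)
goto((.625,.215,.2),-9)
im=imaging.camera('wrist');cv2.imwrite('pics/wrist6.png',im[:,:,::-1])
for t in ['peg_top','knob_axis']: print(t,[(np.round(d['pixel'],1).tolist(),round(d['confidence'],2),onz('wrist',d['pixel'],.11 if t[0]=='p' else .06)) for d in imaging.tip_of('wrist',t)][:3])
for n,c,p,z in [('hub','scene',(331.4,320.4),.083),('dial','scene',(331.4,326.1),.06),('knob','scene',(329.4,323.6),.06),('peg','scene',(308.5,325.5),.11),('peg','side',(321.3,209.1),.11),('hub','side',(301,227.3),.083),('pin','scene',(350.1,320.4),.078),('pin','scene',(348.2,330.9),.078)]: print(n,c,onz(c,p,z)[:2])
E
```

```text
time: 13.48
position: [0.5476, 0.2298, 0.277]
tool_rot: [-0.027, 0.709, 0.03, 0.704]
ft_force: [-0.2, -0.2, 0.4]
grip_width: 0.0299
time: 13.85
position: [0.5446, 0.2294, 0.2762]
tool_rot: [0.056, 0.708, -0.056, 0.701]
ft_force: [0.4, 0.2, 0.4]
grip_width: 0.0297
t 13.85 tcp [0.545 0.229 0.276] grip 0.0297 F [0.4 0.2 0.4] q [ 0.21  0.43  1.45  0.    1.27 -1.2 ]
shift [75.3 -1.4 82.4] turn [-0.1 -0.6  0. ]
tool axes cols [[-0.01, 0.16, 0.99], [0.0, 0.99, -0.16], [-1.0, -0.0, -0.01]]
peg_top [([333.6, 294.2], 0.75, array([0.627, 0.223, 0.11 ])), ([107.8, 353.0], 0.23, array([ 0.674, -0.065,  0.11 ]))]
knob_axis [([326.9, 222.5], 0.58, array([0.568, 0.226, 0.06 ]))]
hub scene [0.566 0.225]
dial scene [0.568 0.228]
knob scene [0.569 0.22 ]
peg scene [0.627 0.221]
peg side [0.631 0.23 ]
hub side [0.57  0.227]
pin scene [0.525 0.245]
pin scene [0.544 0.267]
```

View pics/wrist6.png

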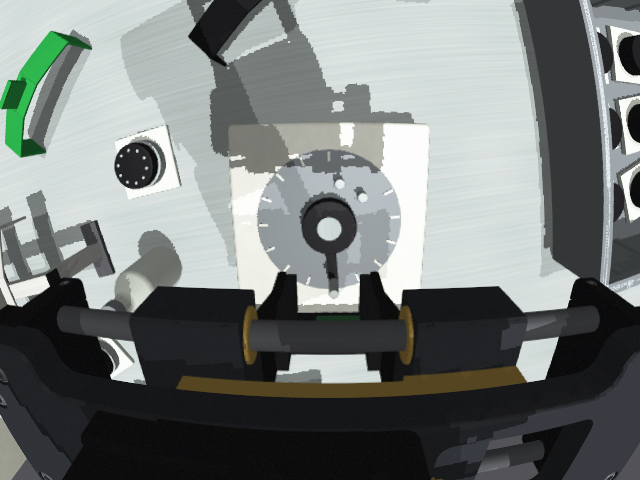

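The wrist view shows the hub at (329,228) and the peg at (334,294), with the pins at (340,184) and (362,196). The knob centre is about (0.568,0.226) and the peg about (0.627,0.223), a 59 mm radius, as it should be. I'll descend onto the peg.

```bash
python3 -m inch '[[30,[0,0,40],[0,-0.6,0]],[30,[0,7,40],[0,0,0]],[30,[60,0,0],[0,0,0]],[30,[60,0,0],[0,0,0]],[30,[40,0,0],[0,0,0]],[30,[0,0,0],[0,0,0]]]'
python3 - <<'E'
from h import *
goto((.627,.223,.088),-9)
E
```

```text
time: 14.75
position: [0.6308, 0.2218, 0.1138]
tool_rot: [0.055, 0.702, -0.054, 0.708]
ft_force: [0.6, 0.8, -0.3]
grip_width: 0.0298
t 14.75 tcp [0.6308 0.2218 0.1138] grip 0.0298 F [ 0.6  0.8 -0.3] q [ 0.17  0.71  1.41 -0.    1.02 -1.24]
shift [25.8  0.6 -4.1] turn [ 0.1  0.4 -0.1]
tool axes cols [[0.01, 0.15, 0.99], [0.0, 0.99, -0.15], [-1.0, 0.0, 0.01]]
```

```bash
python3 -m inch '[[30,[14,0,-4],[0,0.4,0]],[30,[11,0,0],[0,0,0]],[8,[0,0,0],[0,0,0]],[0,[0,0,0],[0,0,0]],[0,[0,0,0],[0,0,0]],[0,[0,0,0],[0,0,0]]]' 20
python3 - <<'E'
from h import *
o=get_obs();R0=R.from_quat(o['tool_rot']).as_matrix();p=o['position'];print(p,o['grip_width'])
K=np.array([.568,.226])
a0=np.degrees(np.arctan2(*(p[:2]-K)[::-1]));print('ang',a0,np.hypot(*(p[:2]-K)))
prev=p
for k in range(1,21):
    a=np.radians(a0-k*10);t=np.r_[K+.06*np.array([np.cos(a),np.sin(a)]),.088]
    print(k,np.round(R0.T@(t-prev)*1000,1),np.round(t[:2],3));prev=t
E
```

```text
time: 15.5
position: [0.6306, 0.2229, 0.0937]
tool_rot: [0.056, 0.701, -0.053, 0.709]
ft_force: [0.3, -0.4, -3.2]
grip_width: 0.0092
[0.63064693 0.22290009 0.09370861] 0.009242193616816307
ang -2.8328157888617294 0.06272358218428378
1 [  5.6 -10.8  -2.6] [0.627 0.213]
2 [ -0.1 -10.3  -1.6] [0.623 0.203]
3 [-0.1 -9.9 -3.4] [0.618 0.193]
4 [-0.1 -9.1 -5.1] [0.612 0.185]
5 [-0.1 -8.1 -6.6] [0.604 0.178]
6 [-0.1 -6.9 -7.9] [0.595 0.173]
7 [-0.1 -5.4 -9. ] [0.586 0.169]
8 [-0.1 -3.7 -9.8] [0.575 0.166]
9 [ -0.1  -2.  -10.3] [0.565 0.166]
10 [ -0.1  -0.2 -10.5] [0.555 0.167]
11 [ -0.1   1.6 -10.3] [0.545 0.171]
12 [-0.1  3.4 -9.9] [0.535 0.176]
13 [-0.1  5.1 -9.1] [0.527 0.182]
14 [-0.1  6.6 -8.1] [0.52 0.19]
15 [-0.   7.9 -6.9] [0.515 0.199]
16 [-0.   9.  -5.4] [0.511 0.208]
17 [ 0.   9.8 -3.7] [0.508 0.219]
18 [ 0.  10.3 -2. ] [0.508 0.229]
19 [ 0.  10.5 -0.2] [0.509 0.239]
20 [ 0.1 10.3  1.6] [0.513 0.249]
```

The peg is gripped at 9.2 mm. I'll swing it clockwise in stages.

```bash
python3 -m inch '[[0,[0,-11,0],[0,0,0]],[0,[0,-10.5,-1.5],[0,0,0]],[0,[0,-10,-3.5],[0,0,0]],[0,[0,-9,-5],[0,0,0]],[0,[0,-8,-6.5],[0,0,0]],[0,[0,-7,-8],[0,0,0]],[0,[0,0,0],[0,0,0]]]'
python3 - <<'E'
from h import *
o=get_obs();p=o['position'];K=np.array([.568,.226]);print(o['ft_force'],o['grip_width'],np.degrees(np.arctan2(*(p[:2]-K)[::-1])),np.hypot(*(p[:2]-K)))
goto((.586,.169,p[2]),-9)
E
```

```text
time: 16.38
position: [0.5981, 0.1695, 0.0936]
tool_rot: [0.058, 0.699, -0.053, 0.711]
ft_force: [0.6, 0.5, -2.7]
grip_width: 0.0089
[ 0.55802139  0.53193628 -2.70121807] 0.008864679277805385 -61.9785636190793 0.06396673764348096
t 16.38 tcp [0.5981 0.1695 0.0936] grip 0.0089 F [ 0.6  0.5 -2.7] q [ 0.09  0.68  1.56  0.01  0.88 -1.32]
shift [ -0.2  -2.4 -11.8] turn [ 0.   0.9 -0.5]
tool axes cols [[0.02, 0.16, 0.99], [0.01, 0.99, -0.16], [-1.0, 0.01, 0.02]]
```

```bash
python3 -m inch '[[0,[0,-5,-9],[0,0.9,-0.5]],[0,[0,-3.5,-10],[0,0,0]],[0,[0,-2,-10.5],[0,0,0]],[0,[0,0,-10.5],[0,0,0]],[0,[0,1.5,-10.5],[0,0,0]],[0,[0,3.5,-10],[0,0,0]],[0,[0,5,-9],[0,0,0]],[0,[0,0,0],[0,0,0]]]'
python3 - <<'E'
from h import *
o=get_obs();p=o['position'];K=np.array([.570,.224]);a=np.arctan2(*(p[:2]-K)[::-1]);print(o['ft_force'],o['grip_width'],np.degrees(a),np.hypot(*(p[:2]-K)))
R0=R.from_quat(o['tool_rot']).as_matrix();prev=p
for k in range(1,8):
    b=a-np.radians(10*k);t=np.r_[K+.06*np.array([np.cos(b),np.sin(b)]),p[2]];print(np.degrees(b),np.round(R0.T@(t-prev)*1000,1));prev=t
im=imaging.camera('side')
for t in ['peg_top']: print(t,[(np.round(d['pixel'],1).tolist(),round(d['confidence'],2),onz('side',d['pixel'],.11)) for d in imaging.tip_of('side',t)][:3])
E
```

```text
time: 17.38
position: [0.5296, 0.1833, 0.0957]
tool_rot: [0.057, 0.701, -0.053, 0.709]
ft_force: [2.1, -0.2, -0.6]
grip_width: 0.0006
[ 2.10337885 -0.21173045 -0.55071402] 0.0006063718904688587 -134.79389509630894 0.05731487158014265
-144.79389509630894 [-0.1  4.7 -9.5]
-154.79389509630894 [-0.   8.1 -6.6]
-164.79389509630894 [-0.   9.1 -5.1]
-174.79389509630894 [ 0.   9.9 -3.4]
-184.79389509630894 [ 0.  10.3 -1.7]
-194.79389509630892 [ 0.1 10.5  0.2]
-204.79389509630894 [ 0.1 10.3  2. ]
peg_top [([286.6, 228.0], 0.82, array([0.51586618, 0.20287527, 0.11      ]))]
```

The grip slipped off partway (opening 0.6 mm). The side view puts the peg at about -159°, ahead of the shut fingers. I'll back up slightly and measure it from the wrist and scene cameras.

```bash
python3 -m inch '[[0,[-30,-8,0],[0,0,0]],[0,[-30,0,0],[0,0,0]],[0,[0,0,0],[0,0,0]]]'
python3 - <<'E'
from h import *
np.set_printoptions(precision=3,suppress=True)
K=np.array([.570,.224])
for c in ['side','scene','wrist']:
    im=imaging.camera(c);cv2.imwrite(f'pics/{c}7.png',im[:,:,::-1])
    for d in imaging.tip_of(c,'peg_top')[:2]:
        X=onz(c,d['pixel'],.11)[:2]-K;print(c,np.round(d['pixel'],1),round(d['confidence'],2),X+K,np.hypot(*X),np.degrees(np.arctan2(X[1],X[0])))
goto((.512,.17,.088),-9)
E
```

```text
time: 17.85
position: [0.5221, 0.1724, 0.1546]
tool_rot: [0.055, 0.707, -0.055, 0.703]
ft_force: [-0.5, 0.0, -1.3]
grip_width: 0.0008
side [287.9 226.7] 0.83 [0.521 0.206] 0.051819271044221266 -159.7822748696483
scene [341.7 291.3] 0.61 [0.511 0.181] 0.07281885355279576 -143.63376285900833
wrist [365.  247.4] 0.92 [0.516 0.196] 0.060379747268953725 -152.8105876039103
wrist [171.2 319. ] 0.28 [0.548 0.063] 0.1625060328303542 -97.9167872748006
t 18.15 tcp [0.521 0.173 0.152] grip 0.0008 F [0.1 0.7 0.5] q [ 0.12  0.52  1.69  0.    0.94 -1.3 ]
shift [64.  -4.  -8.1] turn [ 0.1 -0.5  0.1]
tool axes cols [[-0.01, 0.15, 0.99], [0.0, 0.99, -0.15], [-1.0, -0.0, -0.01]]
```

```bash
python3 -m inch '[[0,[0,-9,-8],[0,-0.5,0]],[0,[40,0,0],[0,0,0]],[0,[22,0,0],[0,0,0]],[0,[0,0,0],[0,0,0]],[0,[0,10,0],[0,0,0]],[0,[0,10,0],[0,0,0]],[0,[0,8,0],[0,0,0]]]'
python3 - <<'E'
from h import *
goto((.510,.213,.088),-9)
E
```

```text
time: 19.02
position: [0.5109, 0.1914, 0.0887]
tool_rot: [0.053, 0.707, -0.056, 0.703]
ft_force: [-2.7, -3.0, -0.1]
grip_width: 0.0001
t 19.02 tcp [0.5109 0.1914 0.0887] grip 0.0001 F [-2.7 -3.  -0.1] q [ 0.16  0.62  1.74 -0.    0.79 -1.26]
shift [ 0.6 21.2 -4.2] turn [ 0.2 -0.3  0.3]
tool axes cols [[-0.01, 0.15, 0.99], [-0.0, 0.99, -0.15], [-1.0, -0.01, -0.01]]
```

Contact has been made (about 3 N). I keep pushing along +y until it hits the stop.

```bash
python3 -m inch '[[0,[0,7,-1],[0,0,0]],[0,[0,6,-1],[0,0,0]],[0,[0,4,0],[0,0,0]]]';python3 -m inch '[[0,[0,4,0],[0,0,0]],[0,[0,3,0],[0,0,0]]]'
```

```text
time: 19.4
position: [0.5113, 0.2105, 0.0894]
tool_rot: [0.052, 0.707, -0.056, 0.703]
ft_force: [-0.8, -1.8, 0.2]
grip_width: 0.0005
time: 19.65
position: [0.5131, 0.2182, 0.0895]
tool_rot: [0.052, 0.707, -0.055, 0.704]
ft_force: [-2.0, -2.9, 0.6]
grip_width: 0.0006
```

```bash
python3 -m inch '[[0,[0,3,-1],[0,0,0]],[0,[0,3,0],[0,0,0]]]';python3 -m inch '[[0,[0,3,0],[0,0,0]],[0,[0,3,0],[0,0,0]]]'
```

```text
time: 19.9
position: [0.5133, 0.2218, 0.0894]
tool_rot: [0.049, 0.707, -0.056, 0.704]
ft_force: [-2.4, -14.2, 2.5]
grip_width: 0.0008
time: 20.15
position: [0.5132, 0.2215, 0.0895]
tool_rot: [0.043, 0.708, -0.059, 0.703]
ft_force: [-2.0, -11.8, 2.4]
grip_width: 0.0004
```

It's against the hard stop: force rose to 12–14 N and motion stalled. I'll back off, go up, and verify.

```bash
python3 -m inch '[[0,[0,-10,0],[0,0,0]],[0,[0,-12,0],[0,0,0]],[0,[-50,0,0],[0,0,0]],[0,[-60,0,0],[0,0,0]],[0,[-60,0,0],[0,0,0]],[0,[0,0,55],[0,0,0]],[0,[0,0,55],[0,0,0]],[0,[0,0,0],[0,0,0]]]'
python3 - <<'E'
from h import *
np.set_printoptions(precision=3,suppress=True)
K=np.array([.569,.225]);T=[]
for c in ['side','scene','wrist']:
    im=imaging.camera(c);cv2.imwrite(f'pics/{c}8.png',im[:,:,::-1]);T.append(im[:,:,::-1])
    for d in imaging.tip_of(c,'peg_top')[:2]:
        X=onz(c,d['pixel'],.11)[:2]-K;print(c,np.round(d['pixel'],1),round(d['confidence'],2),X+K,np.hypot(*X),np.degrees(np.arctan2(X[1],X[0])))
print(get_obs()['position'],get_obs()['time'])
a=cv2.resize(T[0][170:450,230:570],(480,395));w=cv2.resize(T[2][60:320,180:440],(320,320));s=cv2.resize(T[1][130:390,180:400],(320,280))
cv2.imwrite('pics/v8.png',np.hstack([np.vstack([a,np.zeros((205,480,3),np.uint8)]),np.vstack([w,s])]))
E
```

```text
time: 21.15
position: [0.6257, 0.1854, 0.2674]
tool_rot: [0.047, 0.704, -0.057, 0.707]
ft_force: [0.1, -0.7, -1.4]
grip_width: 0.0003
side [273.4 222.1] 0.9 [0.508 0.244] 0.06441658654511526 162.46554943362932
scene [330.8 333.6] 0.7 [0.592 0.265] 0.04602788462268956 59.673284680505894
scene [354.3 306.8] 0.67 [0.507 0.232] 0.062153575884401874 173.1404233475824
[0.62  0.187 0.267] 21.45
```

View pics/v8.png

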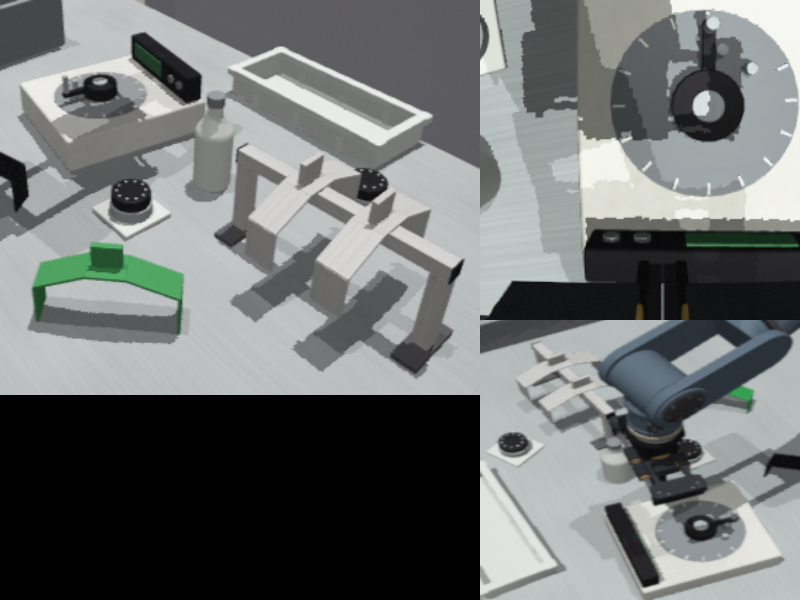

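The arm points along the tester's -x and touches the zero pin. Both guards hang squarely, side by side, and the bottle and units look undisturbed.

```bash
python3 -c "
from rig import robot
print(robot.hand_in())"
```

```text
the job is handed in; nothing more can be done
None
```

The job is done and handed in at about 21.5 s of the 67 s allowed.

- **Guard:** I lifted it by its fin and hung it squarely on the bar beside the spare. It touched the bar at the predicted height, then I let go. The last pictures show it square on the bar, well clear of the spare.
- **Reset knob:** I turned it about 185° clockwise by its peg. My grip on the peg slipped off about two-thirds of the way round. I pushed the peg the rest of the way with the shut fingers, until it stopped moving at 12–14 N.
- **Knob check:** The last wrist picture shows the arm along the tester's -x, against the zero pin. The peg detector put the peg at 162° (side camera) and 173° (scene camera), against about 171° expected. The scene camera also gave a false hit at 60°, and the wrist camera gave no peg detection. I relied on the picture and the hard stop.
- **Other things:** The spare, the bottle and both thermostat units look unmoved in the pictures, but I did not measure them again. The gripper was clear of everything at hand-in.

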